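Open the child-resistant cap of the parts-cleaning bottle

TASK

Open the amber parts-cleaning bottle that is clamped in the grey stand: turned alone, its white child-resistant cap only ratchets round, so press it down firmly while turning it counter-clockwise (seen from above), stroke after stroke, until it comes free or you feel its stop, without pressing, pulling or forcing the stop hard enough to strain the neck. Lift the cap straight off and set it down gently, top side up, flat inside the white parts cup, and leave the teal cup where it stands.

Things in the scene. Friction and masses are not known exactly. Their poses are not given: they have to be found in the camera images.
- bottle: square amber bottle, 62 x 62 mm, clamped between two aluminium cheeks on a grey 100 x 100 x 14 mm stand; stand and bottle are fixed to the counter and cannot move. Origin: centre of the stand's underside, z up. Shoulder 91 mm above the origin, neck radius 17 mm
- neck (a point): centre of the top rim of the bottle's neck, 115 mm above the stand's underside, z up. A sprung white seal disc in the mouth stays there and pushes the cap up with 8 N. The neck breaks when all contact forces between cap and bottle add up to over 60 N (15 N at rest; reached by pressing some 26 N, or by forcing the stop while pressing): press 11 to 16 N and stop turning at 0.15 N m
- cap: white round ribbed cap, 49 mm across, 31.5 mm high, 70 g, red arrows on top. Origin: centre of lower rim, z up. A shell over a hidden ring locked under the neck's lugs. Unpressed, the shell slips round the ring (0.02 N m). Pressed with 12 N it sinks 5 mm and its 6 teeth drive the ring; teeth may meet crest to crest after 2 mm and drop in once turned under light press (up to 0.7 rad lost)
- cap_top (a point): centre of the cap's top face, 129.5 mm above the counter while closed, z up. Pressed and turned counter-clockwise (under 0.1 N m), the hidden ring goes 1.3 to 2.1 rad to a solid stop where torque rises; the last 0.3 rad before it the lugs are clear: let go, the cap pops up 4 mm and lifts straight off, ring inside. The ring stays put while the shell is let go, so strokes add up
- white_cup: the larger, shallow white round parts cup, 68 mm across, 12 mm high, floor 2 mm thick, loose on the counter. Origin: centre of its underside
- teal_cup: a teal round cup, 60 mm across, 16 mm high, a bystander to be left alone. Origin: centre of its underside
There are look-alikes about, which are no part of the job. What is shaped like the white_cup but brown or purple is not meant.

How it is judged:
By the outcome, as a careful person would: the job done as asked, in the order asked, and still so for the second after the job is handed in, with the robot touching nothing.
It also fails if it takes over 72 s, if anything falls off the work surface, if the arm or the gripper's body presses on something with over 40 N, if the wrist force passes 120 N, or if a joint passes its speed limit or range.

ROBOT

A 7-joint arm with a two-finger parallel gripper is mounted at the origin on a cart in front of the work surface, level with it; the furniture and walls round the work are solid. World frame = base frame: x ahead of the robot, y to its left, z up, the work surface at z = 0. Lengths are in m, angles in rad, forces in N, time in s.
With the tool pointing down it reaches from about 0.4 to 0.75 m from the base axis. Payload 19.5 kg.
Tool frame: the origin (TCP) lies midway between the tips of the shut fingers; the grasp point (between the pads) lies 19 mm behind it; x points along the fingers, y is the direction in which the jaws open and shut, and the axes are right-handed (so a half turn about x gives the same grasp; the last joint's range is limited). The gripper opens to 85 mm and grips with 20 to 120 N. Pads are 22 mm wide; open, the fingers measure 114 mm over their backs; the gripper's body (76 mm by 85 mm) begins 54 mm behind the grasp point. The pads swing forward as they close: fully open they stand 13 mm farther back than shut.
Start: joints at [-1.322, 0.707, -0.028, 1.485, 0.022, 0.951, -0.075], TCP at [0.165, 0.551, 0.231] pointing down, gripper open.
Joint ranges: [-2.71, 2.71], [-0.32, 2.16], [-1.57, 1.52], [0, 2.45], [-1.46, 4.6], [0, 2.02], [-2.83, 2.83]. Speed limits (rad/s): [1.89, 1.89, 2.57, 2.57, 3.01, 3.01, 3.01].

INTERFACE

Orientations are given as [roll, pitch, yaw] about the fixed x, y, z axes, in that order (R = Rz(yaw) Ry(pitch) Rx(roll)).
In Python, from cell import monitor, viewer, job_done gives the robot as it stands.
- The arm moves only by the tool play_rows, never from a script. Its argument "targets" is a list that holds one entry, the list of rows, each a list of 7 numbers: the shift along the tool's x, y, z in m, then the turn, a rotation vector about the tool's x, y, z in degrees, then the opening, from 0 (shut) to 1 (fully open). In form: [[[tx, ty, tz, ax, ay, az, jaw], ...]]. A call has 1 to 20 rows; each row shifts and turns the commanded pose from where the row before left it, along the tool's axes as they then stand; what a row does not reach is not made up. A row lasts 1/8 s, in which the tool goes at most 62.5 mm and 10.7 degrees, less where a joint would pass 70% of its speed; a pose out of reach is approached as far as the arm can. A call with a gripper value outside its range is refused whole. The fingers move at their own pace and stop on an object; "squeeze" is the grip in N (left out, the last holds). Time passes only in rows, so rows that do not move let the fingers close. It gives the time, the measured TCP pose, the force and the opening at its end, in the units of the state.
- monitor.state(): the state, without advancing time (a new reading comes with each control period).
- viewer.camera(name): name is "scene" or "top" or "wrist"; returns (picture, depth): 420x560x3 uint8, red, green, blue; 420x560 float32, m along the optical axis (not along the pixel's ray), 0 where there is no reading.
- viewer.get_calibration(name): a dict with "K" (3x3 intrinsics, pixels), "camera_from_world" (4x4, takes a point from world to camera coordinates). Camera axes: x right, y up, looking along -z (the intrinsics and any distortion apply to the point x, -y, -z); pixel columns grow to the right and rows downward; lengths in m; the calibration is good to about 2 mm. A picture is of the moment at which its call begins: read the wrist's pose just before it. get_calibration takes no time and is no camera call; for the wrist camera it gives the pose at the moment of the call.
- job_done(): hands the job in, once; it reports no verdict.
The state is a dict: "time_s": time; "joint_pos": joint angles; "qvel": joint speeds; "effort": joint torques, N m; "eef_pos": TCP position; "eef_rot": TCP orientation; "contact_force": force on the tool from outside, world axes, zero at the start; "wrist_torque": the same for the moment, N m; "gripper_width": finger opening in m.
Only numpy, scipy, OpenCV 4.12 (cv2) and the standard library are available. Lean on these libraries where they do the work, as an engineer would, in place of code of your own. Each camera call takes 0.05 s, during which the arm holds its last target. There are 200 camera calls.

## Working session

There is one attempt and no reset: what is moved stays moved. The work goes in short steps, Python scripts to look and compute and a tool call to move; the robot and the scene stay as the last step left them, time stands still between calls to the robot, and variables do not carry over. Pictures are saved under pics/ and viewed, about 8 in all and at most 12, crops included, and the job is handed in when it is done.

Besides the shell and the picture viewer there is one more tool, called after "Request:" by a JSON object that holds its "op" and its "data". play_rows: Moves the arm, as the interface text tells. Its arguments: {"type":"object","properties":{"targets":{"type":"array"},"squeeze":{"type":"number"}},"required":["targets"]}

```bash
mkdir -p pics; cat > h.py <<'E'
import numpy as np, cv2
from cell import monitor, viewer, job_done
def grab(n,f):
    c=viewer.get_calibration(n); p,d=viewer.camera(n)
    cv2.imwrite('pics/'+f+'.png',p[:,:,::-1]); np.savez('pics/'+f+'.npz',p=p,d=d,K=c['K'],T=c['camera_from_world'])
    return p,d,c
def world(f):
    z=np.load('pics/'+f+'.npz'); d=z['d']; K=z['K']; v,u=np.mgrid[:d.shape[0],:d.shape[1]]
    x=(u-K[0,2])/K[0,0]*d; y=(v-K[1,2])/K[1,1]*d
    P=np.stack([x,-y,-d,np.ones_like(d)],-1)@np.linalg.inv(z['T']).T
    return z['p'],P[...,:3],d
E
python3 - <<'E'
from h import *
s=monitor.state(); print({k:np.round(v,3).tolist() for k,v in s.items()})
ims=[grab(n,n+'0') for n in('scene','top','wrist')]
for n,i in zip(('scene','top'),ims): print(n,np.round(i[2]['K'],1).tolist(),{k:v for k,v in i[2].items() if k not in('K','camera_from_world')},np.round(np.array(i[2]['camera_from_world']),3).tolist())
E
```

```text
{'time_s': 0.0, 'joint_pos': [-1.322, 0.707, -0.028, 1.485, 0.022, 0.951, -0.075], 'qvel': [0.0, 0.001, -0.002, 0.001, 0.002, -0.001, 0.0], 'effort': [-0.0, -88.323, 1.235, -23.616, 0.017, 0.007, -0.0], 'eef_pos': [0.165, 0.551, 0.231], 'eef_rot': [-1.523, 1.57, -1.814], 'contact_force': [0.041, -0.485, 0.037], 'wrist_torque': [0.009, 0.009, -0.007], 'gripper_width': 0.085}
scene [[506.2, 0.0, 281.2], [0.0, 506.2, 204.3], [0.0, 0.0, 1.0]] {} [[0.763, -0.647, 0.009, -0.168], [0.421, 0.507, 0.752, -0.474], [-0.491, -0.57, 0.659, -0.492], [0.0, 0.0, 0.0, 1.0]]
top [[409.5, 0.0, 280.8], [0.0, 409.5, 209.9], [0.0, 0.0, 1.0]] {} [[0.016, -0.999, 0.039, 0.284], [0.995, 0.02, 0.101, -0.527], [-0.101, 0.037, 0.994, -0.93], [0.0, 0.0, 0.0, 1.0]]
```

View pics/scene0.png

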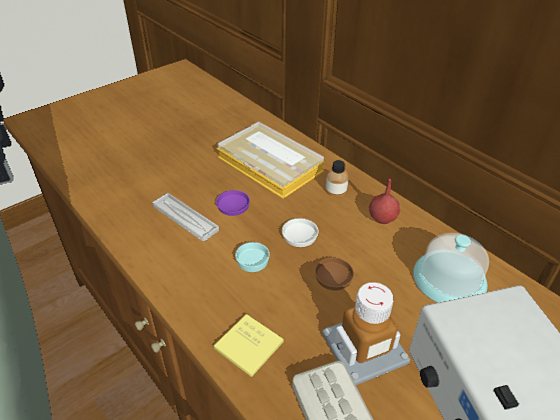

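View pics/top0.png

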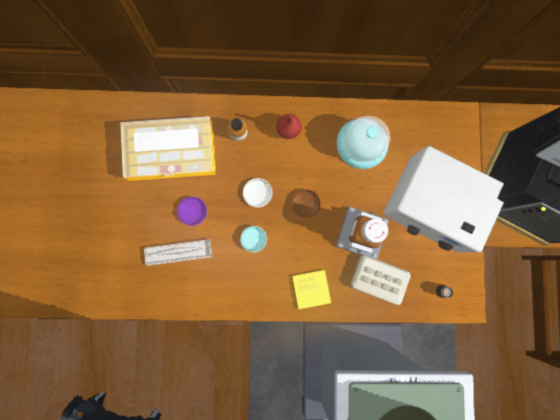

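The scene view shows the capped bottle with red arrows at (375,300) and the white cup at (300,233). The teal cup is at (252,257), the purple one at (233,203) and the brown one at (335,273). In the top view the cap is at (374,230), the white cup at (257,193) and the teal cup at (253,239). The candidates for the white_cup are the white, purple and brown ones. Only (300,233) is white and shallow, so it is the one meant. I'll measure these and confirm with a crop.

```bash
python3 - <<'E'
from h import *
from scipy.optimize import least_squares
def circ(xy):
    f=lambda q,m: np.hypot(*(m-q[:2]).T)-q[2]
    c=xy.mean(0); r=least_squares(f,[*c,.03],args=(xy,),loss='soft_l1',f_scale=.002); return r.x.round(4)
for n,pts in (('scene0',dict(cap=(375,300),white=(300,233),teal=(252,257),brown=(335,273))),('top0',dict(cap=(374,230),white=(257,193),teal=(253,239),brown=(306,203)))):
    p,P,d=world(n)
    for k,(u,v) in pts.items():
        c=P[v,u]; Q=P.reshape(-1,3); m=np.hypot(*(Q[:,:2]-c[:2]).T)<.06; Q=Q[m]; C=p.reshape(-1,3)[m].astype(int)
        if k=='cap': s=Q[(Q[:,2]>.118)&(Q[:,2]<.14)]
        else: s=Q[(Q[:,2]>.008)&(Q[:,2]<.022)]
        print(n,k,'centre',c.round(3),'n',len(s),'mean',s.mean(0).round(4),'mid',((s.min(0)+s.max(0))/2).round(4),'ext',np.ptp(s,0).round(3),'z95',np.percentile(s[:,2],[50,95]).round(4))
    # obstacle height map near the bottle
    Q=P.reshape(-1,3)
    if n=='top0':
        u,v=374,230; c=P[v,u]
        for dx in np.arange(-.16,.17,.04): print([round(float(np.max(Q[(abs(Q[:,0]-c[0]-dx)<.02)&(abs(Q[:,1]-c[1]-dy)<.02),2],initial=-1)),3) for dy in np.arange(-.2,.21,.04)])
a=cv2.imread('pics/scene0.png')[210:380,220:420]; b=cv2.imread('pics/top0.png')[160:270,220:400]
a=cv2.resize(a,(480,408),interpolation=2); b=cv2.resize(b,(300,183)); o=np.zeros((408,790,3),np.uint8); o[:,:480]=a;o[:183,485:785]=b
o[190:190+218,485:785]=cv2.resize(cv2.imread('pics/wrist0.png'),(300,218))
cv2.imwrite('pics/crop.png',o)
E
```

```text
scene0 cap centre [0.467 0.096 0.131] n 948 mean [0.4699 0.0982 0.1291] mid [0.4729 0.1007 0.1256] ext [0.048 0.049 0.015] z95 [0.1302 0.132 ]
scene0 white centre [0.567 0.353 0.002] n 183 mean [0.5657 0.3522 0.0113] mid [0.5629 0.3504 0.0118] ext [0.069 0.068 0.007] z95 [0.0112 0.0143]
scene0 teal centre [0.457 0.361 0.004] n 272 mean [0.4559 0.3581 0.0136] mid [0.4544 0.3563 0.0138] ext [0.06  0.063 0.012] z95 [0.0139 0.0179]
scene0 brown centre [0.548 0.239 0.001] n 220 mean [0.5435 0.2378 0.0115] mid [0.5411 0.2352 0.012 ] ext [0.069 0.068 0.008] z95 [0.0116 0.0146]
top0 cap centre [0.473 0.105 0.131] n 450 mean [0.4733 0.1021 0.129 ] mid [0.4743 0.1009 0.1263] ext [0.048 0.048 0.015] z95 [0.1294 0.1319]
top0 white centre [0.563 0.35  0.003] n 97 mean [0.5686 0.3512 0.0115] mid [0.5637 0.3496 0.0125] ext [0.067 0.066 0.009] z95 [0.0115 0.015 ]
top0 teal centre [0.454 0.357 0.002] n 82 mean [0.456  0.3567 0.0142] mid [0.4545 0.3563 0.014 ] ext [0.058 0.056 0.012] z95 [0.0147 0.0182]
top0 brown centre [0.541 0.233 0.002] n 84 mean [0.543  0.2322 0.0114] mid [0.5404 0.2341 0.012 ] ext [0.067 0.066 0.007] z95 [0.0113 0.0142]
[0.032, 0.004, 0.005, 0.031, 0.028, 0.006, 0.005, 0.013, 0.014, 0.014, 0.005]
[0.033, 0.01, 0.027, 0.035, 0.037, 0.036, 0.027, 0.015, 0.014, 0.013, 0.004]
[0.005, 0.006, 0.029, 0.034, 0.035, 0.036, 0.006, 0.012, 0.012, 0.008, 0.006]
[0.123, 0.07, 0.005, 0.006, 0.08, 0.131, 0.077, 0.006, 0.004, 0.005, 0.006]
[0.133, 0.123, 0.122, 0.112, 0.132, 0.134, 0.121, 0.005, 0.005, 0.005, 0.004]
[0.127, 0.123, 0.124, 0.124, 0.121, 0.132, 0.074, 0.013, 0.015, 0.014, 0.006]
[0.123, 0.123, 0.123, 0.123, 0.118, 0.005, 0.012, 0.015, 0.014, 0.015, 0.015]
[0.123, 0.124, 0.123, 0.124, 0.006, 0.004, 0.006, 0.005, 0.012, 0.006, 0.016]
[0.122, 0.122, 0.125, 0.118, 0.075, 0.077, 0.071, 0.004, 0.005, 0.004, 0.005]
```

View pics/crop.png

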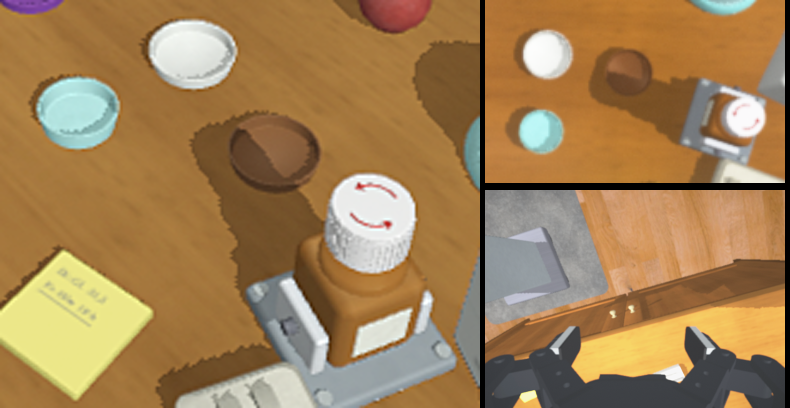

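Crop confirms it: the white, shallow cup in the upper middle is the target, with brown and purple as look-alikes and teal as the bystander. The capped bottle stands beside a tall white box, so I'll check clearance to that and work out the move.

```bash
cat >> h.py <<'E'
from scipy.spatial.transform import Rotation as Ro
def plan(pos,yaw=None):
    "tool-frame shift (m) and turn about tool x (deg) to pos, jaw y-axis heading yaw deg"
    s=monitor.state(); R=Ro.from_euler('xyz',s['eef_rot']); M=R.as_matrix()
    y=M[:,1]; cur=np.degrees(np.arctan2(y[1],y[0]))
    print('t',round(s['time_s'],2),'pos',np.round(s['eef_pos'],4),'toolx',M[:,0].round(3),'jaw heading',cur.round(1),'q',np.round(s['joint_pos'],2),'F',np.round(s['contact_force'],2),'T',np.round(s['wrist_torque'],3),'w',round(float(s['gripper_width']),4))
    print('shift tool',(M.T@(np.array(pos)-s['eef_pos'])).round(4), '' if yaw is None else 'ax %.1f'%(-(yaw-cur)))
E
python3 - <<'E'
from h import *
plan([.4735,.101,.231])
for n in('scene0','top0'):
    p,P,d=world(n); Q=P.reshape(-1,3); m=(Q[:,2]>.1)&(Q[:,2]<.3); v=Q[m][:,:2]-[.4735,.101]; r=np.hypot(*v.T); a=np.degrees(np.arctan2(v[:,1],v[:,0]))
    for lo in range(-180,180,20):
        k=(a>=lo)&(a<lo+20)&(r>.03)&(r<.25)
        if k.any(): print(n,lo,r[k].min().round(3),k.sum())
E
```

```text
t 0.15 pos [0.1648 0.5507 0.231 ] toolx [-0.    -0.001 -1.   ] jaw heading 73.3 q [-1.32  0.71 -0.03  1.48  0.02  0.95 -0.08] F [ 0.29 -0.24  0.46] T [-0.001  0.022  0.005] w 0.0852
shift tool [ 2.000e-04 -3.423e-01  4.247e-01] 
scene0 -100 0.101 3939
scene0 -80 0.071 5183
scene0 -60 0.066 4014
scene0 -40 0.098 715
scene0 -20 0.205 40
scene0 0 0.204 34
top0 -120 0.216 14
top0 -100 0.1 1578
top0 -80 0.072 2128
top0 -60 0.066 1991
top0 -40 0.093 545
top0 -20 0.206 21
top0 0 0.206 8
```

Request:
{"op": "play_rows", "data": {"targets": [[[0, -0.0244, 0.0303, 0, 0, 0, 1], [0, -0.0244, 0.0303, 0, 0, 0, 1], [0, -0.0244, 0.0303, 0, 0, 0, 1], [0, -0.0244, 0.0303, 0, 0, 0, 1], [0, -0.0244, 0.0303, 0, 0, 0, 1], [0, -0.0244, 0.0303, 0, 0, 0, 1], [0, -0.0244, 0.0303, 0, 0, 0, 1], [0, -0.0244, 0.0303, 0, 0, 0, 1], [0, -0.0244, 0.0303, 0, 0, 0, 1], [0, -0.0244, 0.0303, 0, 0, 0, 1], [0, -0.0244, 0.0303, 0, 0, 0, 1], [0, -0.0244, 0.0303, 0, 0, 0, 1], [0, -0.0244, 0.0303, 0, 0, 0, 1], [0, -0.0244, 0.0303, 0, 0, 0, 0.8], [0, 0, 0, 0, 0, 0, 0.8], [0, 0, 0, 0, 0, 0, 0.8]]]}}

```text
time_s: 2.15
eef_pos: [0.473, 0.1024, 0.2312]
eef_rot: [3.072, 1.57, 2.782]
contact_force: [0.4, 0.2, 0.6]
gripper_width: 0.0681
```

```bash
python3 - <<'E'
from h import *
plan([.4735,.101,.2])
grab('wrist','w1')
p,P,d=world('w1'); Q=P.reshape(-1,3)
m=(Q[:,2]>.122)&(Q[:,2]<.138)&(np.hypot(*(Q[:,:2]-[.4735,.101]).T)<.04)
s=Q[m]; print(m.sum(),'mid',(s.min(0)+s.max(0))/2,np.ptp(s,0),np.median(s[:,2]))
E
```

```text
t 2.15 pos [0.473  0.1024 0.2312] toolx [-0.  0. -1.] jaw heading 73.4 q [-0.21  0.57 -0.13  1.8   0.1   0.77  0.9 ] F [0.37 0.16 0.56] T [ 0.023  0.016 -0.004] w 0.0681
shift tool [ 0.0312 -0.0012  0.0009] 
2885 mid [0.47270245 0.10066732 0.12702101] [0.04840775 0.04821188 0.00993016] 0.1296538799522503
```

View pics/w1.png

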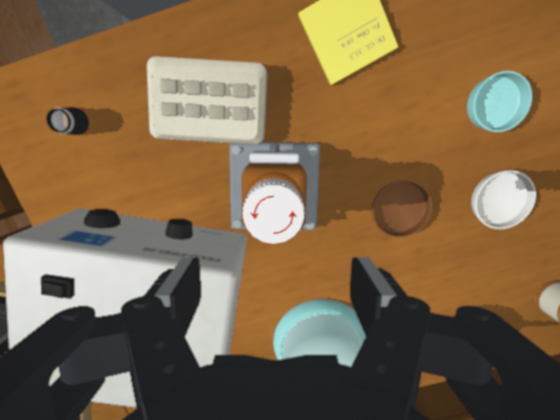

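Wrist view: the cap is centred under the tool at (274,210), with fingers clear on both sides. I'll pre-turn clockwise to leave room for a long counter-clockwise stroke, and descend round the cap.

Request:
{"op": "play_rows", "data": {"targets": [[[0, -0.0013, 0.0004, 0, 0, 0, 0.8], [0.009, 0, 0, 10, 0, 0, 0.8], [0.009, 0, 0, 10, 0, 0, 0.8], [0.009, 0, 0, 10, 0, 0, 0.8], [0.009, 0, 0, 10, 0, 0, 0.8], [0.009, 0, 0, 10, 0, 0, 0.8], [0.009, 0, 0, 10, 0, 0, 0.8], [0.009, 0, 0, 10, 0, 0, 0.8], [0.009, 0, 0, 10, 0, 0, 0.8], [0.009, 0, 0, 10, 0, 0, 0.8], [0.009, 0, 0, 10, 0, 0, 0.8], [0.009, 0, 0, 10, 0, 0, 0.8], [0.009, 0, 0, 10, 0, 0, 0.8], [0.009, 0, 0, 10, 0, 0, 0.8], [0.009, 0, 0, 10, 0, 0, 0.8], [0, 0, 0, 0, 0, 0, 0.8], [0, 0, 0, 0, 0, 0, 0.8]]]}}

```text
time_s: 4.32
eef_pos: [0.4733, 0.1008, 0.1056]
eef_rot: [3.006, 1.571, 0.276]
contact_force: [0.3, -0.1, 0.6]
gripper_width: 0.0683
```

```bash
python3 - <<'E'
from h import *
plan([.473,.101,.104])
E
```

```text
t 4.33 pos [0.4733 0.1008 0.1056] toolx [ 0.  0. -1.] jaw heading -66.4 q [-0.53  0.84  0.47  1.96 -0.75  0.52 -0.68] F [ 0.27 -0.08  0.63] T [ 0.009  0.024 -0.025] w 0.0683
shift tool [ 0.0016 -0.0003  0.0002]
```

Request:
{"op": "play_rows", "data": {"targets": [[[0, 0, 0, 0, 0, 0, 0.4], [0, 0, 0, 0, 0, 0, 0.4], [0, 0, 0, 0, 0, 0, 0.4], [0, 0, 0, 0, 0, 0, 0.4], [0, 0, 0, 0, 0, 0, 0.4], [0, 0, 0, 0, 0, 0, 0.4]]], "squeeze": 45}}

```text
time_s: 5.08
eef_pos: [0.4733, 0.1007, 0.1053]
eef_rot: [-3.05, 1.571, 0.499]
contact_force: [0.2, 2.1, 4.2]
gripper_width: 0.047
```

```bash
python3 - <<'E'
from h import *
plan([.473,.101,.1])
E
```

```text
t 5.08 pos [0.4733 0.1007 0.1053] toolx [ 0.  0. -1.] jaw heading -66.7 q [-0.53  0.84  0.47  1.96 -0.75  0.52 -0.69] F [0.17 2.12 4.19] T [ 0.399 -0.04   0.017] w 0.047
shift tool [ 0.0053 -0.0004  0.0002]
```

Request:
{"op": "play_rows", "data": {"targets": [[[0.001, 0, 0, 0, 0, 0, 0.4], [0.001, 0, 0, 0, 0, 0, 0.4], [0, 0, 0, 0, 0, 0, 0.4]]]}}

```text
time_s: 5.45
eef_pos: [0.4734, 0.1007, 0.1038]
eef_rot: [-2.767, 1.57, 0.782]
contact_force: [-2.3, 2.5, 20.5]
gripper_width: 0.047
```

```bash
python3 - <<'E'
from h import *
plan([.473,.101,.1])
E
```

```text
t 5.45 pos [0.4734 0.1007 0.1038] toolx [ 0.001  0.001 -1.   ] jaw heading -66.7 q [-0.52  0.85  0.46  1.96 -0.75  0.51 -0.68] F [-2.33  2.48 20.48] T [ 0.509  0.641 -0.008] w 0.047
shift tool [ 0.0038 -0.0005  0.0002]
```

That reads as crest to crest: 20 N after about 1.5 mm of travel. I'll ease off and turn under a light press.

Request:
{"op": "play_rows", "data": {"targets": [[[-0.0012, 0, 0, 0, 0, 0, 0.4], [0, 0, 0, -3, 0, 0, 0.4], [0, 0, 0, -3, 0, 0, 0.4], [0, 0, 0, 0, 0, 0, 0.4]]]}}

```text
time_s: 5.95
eef_pos: [0.4735, 0.1004, 0.1047]
eef_rot: [2.399, 1.57, -0.23]
contact_force: [-1.0, 0.6, 7.3]
gripper_width: 0.0472
```

```bash
python3 - <<'E'
from h import *
plan([.473,.101,.1])
E
```

```text
t 5.95 pos [0.4735 0.1004 0.1047] toolx [ 0. -0. -1.] jaw heading -60.6 q [-0.51  0.84  0.44  1.96 -0.71  0.5  -0.62] F [-0.98  0.6   7.29] T [ 0.176 -0.004  0.012] w 0.0472
shift tool [ 0.0047 -0.0007  0.0001]
```

Request:
{"op": "play_rows", "data": {"targets": [[[0.0003, 0, 0, -4, 0, 0, 0.4], [0, 0, 0, -4, 0, 0, 0.4], [0, 0, 0, -4, 0, 0, 0.4], [0, 0, 0, 0, 0, 0, 0.4]]]}}

```text
time_s: 6.45
eef_pos: [0.4735, 0.1003, 0.1044]
eef_rot: [2.121, 1.57, -0.299]
contact_force: [-0.7, 0.7, 7.5]
gripper_width: 0.0467
```

Request:
{"op": "play_rows", "data": {"targets": [[[0, 0, 0, -4, 0, 0, 0.4], [0, 0, 0, -4, 0, 0, 0.4], [0, 0, 0, -4, 0, 0, 0.4], [0, 0, 0, 0, 0, 0, 0.4]]]}}

```text
time_s: 6.95
eef_pos: [0.4735, 0.1003, 0.1043]
eef_rot: [1.877, 1.57, -0.333]
contact_force: [0.3, -0.0, 8.4]
gripper_width: 0.0468
```

```bash
python3 - <<'E'
from h import *
plan([.473,.101,.1])
E
```

```text
t 6.95 pos [0.4735 0.1003 0.1043] toolx [ 0.001 -0.    -1.   ] jaw heading -36.6 q [-0.45  0.82  0.33  1.96 -0.56  0.46 -0.35] F [ 0.34 -0.02  8.41] T [0.069 0.046 0.017] w 0.0468
shift tool [ 0.0043 -0.0008 -0.0002]
```

Request:
{"op": "play_rows", "data": {"targets": [[[0.0007, 0, 0, 0, 0, 0, 0.4], [0.0003, 0, 0, -2, 0, 0, 0.4], [0, 0, 0, -2, 0, 0, 0.4]]]}}

```text
time_s: 7.32
eef_pos: [0.4738, 0.1003, 0.1038]
eef_rot: [2.123, 1.569, -0.017]
contact_force: [-1.7, 1.0, 21.0]
gripper_width: 0.0469
```

Request:
{"op": "play_rows", "data": {"targets": [[[0, 0, 0, -4, 0, 0, 0.4], [0, 0, 0, -4, 0, 0, 0.4], [0, 0, 0, 0, 0, 0, 0.4]]]}}

```text
time_s: 7.7
eef_pos: [0.474, 0.1004, 0.1039]
eef_rot: [2.081, 1.569, 0.08]
contact_force: [-0.3, 0.7, 19.7]
gripper_width: 0.0469
```

```bash
python3 - <<'E'
from h import *
plan([.473,.101,.1])
E
```

```text
t 7.7 pos [0.474  0.1004 0.1039] toolx [ 0.002  0.    -1.   ] jaw heading -24.6 q [-0.43  0.81  0.27  1.96 -0.49  0.44 -0.22] F [-0.32  0.73 19.69] T [0.105 0.097 0.028] w 0.0469
shift tool [ 0.0039 -0.0011 -0.0002]
```

Request:
{"op": "play_rows", "data": {"targets": [[[-0.0007, 0, 0, -4, 0, 0, 0.4], [0, 0, 0, -4, 0, 0, 0.4], [0, 0, 0, -4, 0, 0, 0.4], [0, 0, 0, 0, 0, 0, 0.4]]]}}

```text
time_s: 8.2
eef_pos: [0.4736, 0.1004, 0.1041]
eef_rot: [1.634, 1.57, -0.157]
contact_force: [0.0, 0.1, 8.5]
gripper_width: 0.0469
```

Request:
{"op": "play_rows", "data": {"targets": [[[0, 0, 0, -4, 0, 0, 0.4], [0, 0, 0, -4, 0, 0, 0.4], [0, 0, 0, -4, 0, 0, 0.4], [0, 0, 0, 0, 0, 0, 0.4]]]}}

```text
time_s: 8.7
eef_pos: [0.4736, 0.1004, 0.104]
eef_rot: [1.373, 1.57, -0.209]
contact_force: [0.4, 0.9, 7.9]
gripper_width: 0.0471
```

```bash
python3 - <<'E'
from h import *
plan([.473,.101,.1])
E
```

```text
t 8.7 pos [0.4736 0.1004 0.104 ] toolx [ 0.001 -0.    -1.   ] jaw heading -0.6 q [-0.37  0.8   0.18  1.95 -0.32  0.41  0.03] F [0.41 0.87 7.88] T [0.094 0.018 0.024] w 0.0471
shift tool [ 0.004  -0.0006 -0.0006]
```

Request:
{"op": "play_rows", "data": {"targets": [[[0.0005, 0, 0, 0, 0, 0, 0.4], [0, 0, 0, 0, 0, 0, 0.4]]]}}

```text
time_s: 8.95
eef_pos: [0.4736, 0.1004, 0.1039]
eef_rot: [1.474, 1.57, -0.109]
contact_force: [-2.1, 0.8, 17.1]
gripper_width: 0.0469
```

```bash
python3 - <<'E'
from h import *
plan([.473,.101,.1])
E
```

```text
t 8.95 pos [0.4736 0.1004 0.1039] toolx [ 0.001 -0.    -1.   ] jaw heading -0.7 q [-0.37  0.8   0.18  1.95 -0.32  0.41  0.03] F [-2.11  0.8  17.07] T [0.019 0.438 0.046] w 0.0469
shift tool [ 0.0039 -0.0006 -0.0006]
```

```bash
python3 - <<'E'
from h import *
grab('wrist','w2'); grab('scene','s2')
for n in('w2','s2'):
    p,P,d=world(n); Q=P.reshape(-1,3); C=p.reshape(-1,3).astype(int)
    m=(Q[:,2]>.115)&(Q[:,2]<.14)&(np.hypot(*(Q[:,:2]-[.473,.101]).T)<.022)&(C.min(1)>110)
    print(n,m.sum(), np.percentile(Q[m][:,2],[10,25,50,75,90]).round(4) if m.any() else '')
o=np.hstack([cv2.resize(cv2.imread('pics/w2.png'),(400,300)),cv2.resize(cv2.imread('pics/s2.png')[180:380,280:480],(300,300))]);cv2.imwrite('pics/c2.png',o)
E
```

```text
w2 8249 [0.1267 0.1271 0.1275 0.1279 0.1283]
s2 331 [0.1271 0.1278 0.1284 0.129  0.1295]
```

View pics/c2.png

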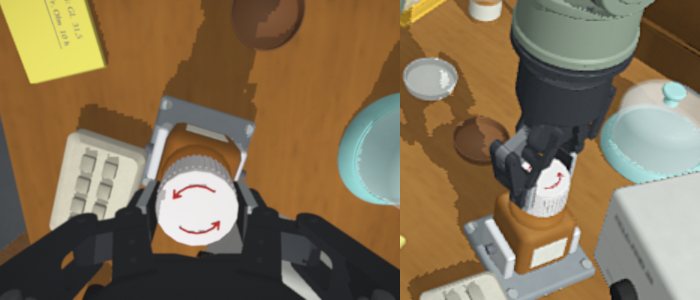

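Views show the cap top sunk about 2.2 mm (crest to crest), gripped evenly. I'll check from the arrows whether the shell really turned with the gripper.

```bash
python3 - <<'E'
from h import *
for n in('w1','w2','top0'):
    p,P,d=world(n); Q=P.reshape(-1,3); C=p.reshape(-1,3).astype(int)
    m=(Q[:,2]>.115)&(Q[:,2]<.14)&(np.hypot(*(Q[:,:2]-[.473,.101]).T)<.024)
    r=m&(C[:,0]-C[:,1]>50)&(C[:,0]-C[:,2]>50)
    v=Q[r][:,:2]-[.473,.101]; a=np.arctan2(v[:,1],v[:,0])
    print(n,r.sum(),'axis deg',np.degrees(np.angle(np.exp(2j*a).mean())/2).round(1), np.abs(np.exp(2j*a).mean()).round(2))
plan([.473,.101,.1])
E
```

```text
w1 129 axis deg 49.5 0.55
w2 491 axis deg -67.4 0.49
top0 4 axis deg 71.8 0.99
t 9.05 pos [0.4736 0.1004 0.1039] toolx [ 0.001 -0.    -1.   ] jaw heading -0.7 q [-0.37  0.8   0.18  1.95 -0.32  0.41  0.03] F [-1.93 -0.13 17.18] T [-0.035  0.426  0.067] w 0.0467
shift tool [ 0.0039 -0.0006 -0.0006]
```

The shell did follow the gripper (+63°), so it is still on the crests. I'll lighten the press further and keep turning.

Request:
{"op": "play_rows", "data": {"targets": [[[-0.0007, 0, 0, 0, 0, 0, 0.4], [0, 0, 0, -4, 0, 0, 0.4], [0, 0, 0, -4, 0, 0, 0.4], [0, 0, 0, 0, 0, 0, 0.4]]]}}

```text
time_s: 9.55
eef_pos: [0.4735, 0.1004, 0.1042]
eef_rot: [1.168, 1.57, -0.274]
contact_force: [0.9, 0.5, 7.8]
gripper_width: 0.047
```

Request:
{"op": "play_rows", "data": {"targets": [[[0, 0, 0, -4, 0, 0, 0.4], [0, 0, 0, -4, 0, 0, 0.4]]]}}

```text
time_s: 9.8
eef_pos: [0.4735, 0.1004, 0.1042]
eef_rot: [0.834, 1.57, -0.467]
contact_force: [-0.1, -0.0, 7.9]
gripper_width: 0.0468
```

Request:
{"op": "play_rows", "data": {"targets": [[[0, 0, 0, -4, 0, 0, 0.4], [0, 0, 0, -4, 0, 0, 0.4]]]}}

```text
time_s: 10.05
eef_pos: [0.4735, 0.1004, 0.1042]
eef_rot: [0.82, 1.57, -0.342]
contact_force: [-1.0, -0.7, 7.3]
gripper_width: 0.0471
```

```bash
python3 - <<'E'
from h import *
plan([.473,.101,.1])
E
```

```text
t 10.05 pos [0.4735 0.1004 0.1042] toolx [ 0.001 -0.    -1.   ] jaw heading 23.5 q [-0.32  0.79  0.08  1.95 -0.14  0.4   0.28] F [-1.04 -0.65  7.27] T [ 0.029 -0.096  0.006] w 0.0471
shift tool [ 0.0042 -0.0002 -0.0008]
```

Request:
{"op": "play_rows", "data": {"targets": [[[0.0003, 0, 0, -4, 0, 0, 0.4], [0, 0, 0, -4, 0, 0, 0.4]]]}}

```text
time_s: 10.3
eef_pos: [0.4735, 0.1004, 0.1039]
eef_rot: [0.69, 1.57, -0.332]
contact_force: [0.1, 0.3, 9.5]
gripper_width: 0.0471
```

Request:
{"op": "play_rows", "data": {"targets": [[[0.0002, 0, 0, -4, 0, 0, 0.4], [0, 0, 0, -4, 0, 0, 0.4]]]}}

```text
time_s: 10.55
eef_pos: [0.4737, 0.1005, 0.1039]
eef_rot: [0.832, 1.57, -0.05]
contact_force: [-1.0, 0.4, 12.5]
gripper_width: 0.047
```

```bash
python3 - <<'E'
from h import *
plan([.473,.101,.1])
E
```

```text
t 10.55 pos [0.4737 0.1005 0.1039] toolx [ 0.001 -0.    -1.   ] jaw heading 39.5 q [-0.28  0.79  0.01  1.95 -0.03  0.4   0.44] F [-1.03  0.39 12.49] T [0.019 0.058 0.027] w 0.047
shift tool [ 0.0039 -0.0002 -0.0008]
```

Request:
{"op": "play_rows", "data": {"targets": [[[0, 0, 0, -4, 0, 0, 0.4], [0, 0, 0, -4, 0, 0, 0.4]]]}}

```text
time_s: 10.8
eef_pos: [0.4737, 0.1005, 0.1039]
eef_rot: [0.702, 1.57, -0.041]
contact_force: [-1.0, -0.4, 12.2]
gripper_width: 0.0473
```

Request:
{"op": "play_rows", "data": {"targets": [[[0, 0, 0, -4, 0, 0, 0.4], [0, 0, 0, -4, 0, 0, 0.4]]]}}

```text
time_s: 11.05
eef_pos: [0.4737, 0.1005, 0.1039]
eef_rot: [0.549, 1.57, -0.054]
contact_force: [-0.3, -0.9, 12.0]
gripper_width: 0.047
```

Request:
{"op": "play_rows", "data": {"targets": [[[0, 0, 0, -4, 0, 0, 0.4], [0, 0, 0, -4, 0, 0, 0.4]]]}}

```text
time_s: 11.3
eef_pos: [0.4736, 0.1004, 0.1039]
eef_rot: [0.314, 1.57, -0.149]
contact_force: [-1.1, -0.4, 10.2]
gripper_width: 0.047
```

```bash
python3 - <<'E'
from h import *
plan([.473,.101,.1])
E
```

```text
t 11.3 pos [0.4736 0.1004 0.1039] toolx [ 0.001 -0.    -1.   ] jaw heading 63.5 q [-0.23  0.79 -0.08  1.95  0.15  0.41  0.68] F [-1.14 -0.39 10.17] T [-0.02   0.005 -0.02 ] w 0.047
shift tool [ 0.0039  0.0002 -0.0008]
```

Force has dropped while turning, which may mean the teeth are at a valley. I'll press further.

Request:
{"op": "play_rows", "data": {"targets": [[[0.0006, 0, 0, 0, 0, 0, 0.4], [0, 0, 0, 0, 0, 0, 0.4]]]}}

```text
time_s: 11.55
eef_pos: [0.4737, 0.1004, 0.1035]
eef_rot: [0.378, 1.57, -0.087]
contact_force: [-1.2, -0.7, 19.3]
gripper_width: 0.0469
```

Request:
{"op": "play_rows", "data": {"targets": [[[-0.0002, 0, 0, -3, 0, 0, 0.4], [0, 0, 0, -3, 0, 0, 0.4]]]}}

```text
time_s: 11.8
eef_pos: [0.4736, 0.1004, 0.1035]
eef_rot: [0.156, 1.57, -0.203]
contact_force: [0.7, -0.7, 6.2]
gripper_width: 0.0475
```

Request:
{"op": "play_rows", "data": {"targets": [[[0, 0, 0, -3, 0, 0, 0.4], [0, 0, 0, -3, 0, 0, 0.4]]]}}

```text
time_s: 12.05
eef_pos: [0.4736, 0.1004, 0.1033]
eef_rot: [-0.01, 1.57, -0.265]
contact_force: [0.7, -0.9, 7.8]
gripper_width: 0.047
```

```bash
python3 - <<'E'
from h import *
plan([.473,.101,.1])
E
```

```text
t 12.05 pos [0.4736 0.1004 0.1033] toolx [ 0.001 -0.    -1.   ] jaw heading 75.4 q [-0.2   0.79 -0.13  1.95  0.23  0.42  0.81] F [ 0.7  -0.88  7.76] T [-0.1   -0.116 -0.029] w 0.047
shift tool [ 0.0033  0.0005 -0.0007]
```

It dropped in: only 7 N at a lower height. Following it down.

Request:
{"op": "play_rows", "data": {"targets": [[[0.0007, 0, 0, 0, 0, 0, 0.4], [0.0007, 0, 0, 0, 0, 0, 0.4], [0, 0, 0, 0, 0, 0, 0.4]]]}}

```text
time_s: 12.42
eef_pos: [0.4736, 0.1004, 0.102]
eef_rot: [0.021, 1.57, -0.235]
contact_force: [0.1, -0.9, 9.4]
gripper_width: 0.047
```

Request:
{"op": "play_rows", "data": {"targets": [[[0.0006, 0, 0, 0, 0, 0, 0.4], [0.0003, 0, 0, 0, 0, 0, 0.4], [0, 0, 0, 0, 0, 0, 0.4]]]}}

```text
time_s: 12.8
eef_pos: [0.4736, 0.1004, 0.1011]
eef_rot: [0.007, 1.57, -0.25]
contact_force: [0.5, -0.2, 10.1]
gripper_width: 0.047
```

Request:
{"op": "play_rows", "data": {"targets": [[[0.0003, 0, 0, 0, 0, 0, 0.4], [0, 0, 0, 0, 0, 0, 0.4]]]}}

```text
time_s: 13.05
eef_pos: [0.4736, 0.1004, 0.1009]
eef_rot: [0.029, 1.57, -0.227]
contact_force: [-0.6, -0.2, 11.7]
gripper_width: 0.0471
```

Request:
{"op": "play_rows", "data": {"targets": [[[0, 0, 0, -4, 0, 0, 0.4], [0, 0, 0, -4, 0, 0, 0.4], [0, 0, 0, 0, 0, 0, 0.4]]]}}

```text
time_s: 13.42
eef_pos: [0.4736, 0.1004, 0.1009]
eef_rot: [0.061, 1.57, -0.055]
contact_force: [0.4, -0.3, 11.3]
gripper_width: 0.0472
```

```bash
python3 - <<'E'
from h import *
plan([.473,.101,.1])
E
```

```text
t 13.43 pos [0.4736 0.1004 0.1009] toolx [ 0.001 -0.    -1.   ] jaw heading 83.4 q [-0.18  0.8  -0.16  1.95  0.29  0.42  0.89] F [ 0.4  -0.29 11.27] T [-0.063  0.03  -0.173] w 0.0472
shift tool [ 0.0009  0.0006 -0.0007]
```

Request:
{"op": "play_rows", "data": {"targets": [[[0, 0, 0, 0, 0, 0, 0.4], [0, 0, 0, 0, 0, 0, 0.4]]]}}

```text
time_s: 13.68
eef_pos: [0.4736, 0.1004, 0.1009]
eef_rot: [-0.036, 1.57, -0.153]
contact_force: [0.1, -0.3, 10.6]
gripper_width: 0.0468
```

```bash
python3 - <<'E'
from h import *
plan([.473,.101,.1])
for i in range(3):
    viewer.camera('wrist'); s=monitor.state(); print(np.round(s['wrist_torque'],3),np.round(s['contact_force'],1))
E
```

```text
t 13.68 pos [0.4736 0.1004 0.1009] toolx [ 0.001 -0.    -1.   ] jaw heading 83.3 q [-0.18  0.8  -0.16  1.95  0.29  0.42  0.89] F [ 0.1  -0.34 10.59] T [-0.084  0.02  -0.183] w 0.0468
shift tool [ 0.0009  0.0005 -0.0007] 
[-0.115 -0.019 -0.246] [ 0.3 -1.2 10.8]
[-0.102 -0.029 -0.174] [-0.4 -0.7 11.9]
[-0.063  0.015 -0.223] [-0.1 -0.8 12.5]
```

Steady −0.2 N m: either the stop or a bias. I won't turn further. I'll back off slightly, then ease the press and see whether the cap pops up.

Request:
{"op": "play_rows", "data": {"targets": [[[0, 0, 0, 2, 0, 0, 0.4], [0, 0, 0, 0, 0, 0, 0.4]]]}}

```text
time_s: 14.08
eef_pos: [0.4736, 0.1004, 0.1009]
eef_rot: [-0.033, 1.57, -0.185]
contact_force: [0.4, -0.5, 11.2]
gripper_width: 0.0469
```

```bash
python3 - <<'E'
from h import *
plan([.473,.101,.1])
for i in range(3):
    viewer.camera('wrist'); s=monitor.state(); print(np.round(s['wrist_torque'],3),np.round(s['contact_force'],1))
E
```

```text
t 14.07 pos [0.4736 0.1004 0.1009] toolx [ 0.001 -0.    -1.   ] jaw heading 81.3 q [-0.19  0.8  -0.15  1.95  0.28  0.41  0.87] F [ 0.4  -0.47 11.23] T [-0.054  0.029 -0.15 ] w 0.0469
shift tool [ 0.0009  0.0005 -0.0007] 
[-0.088  0.004 -0.145] [-0.3 -1.3 10.7]
[-0.094 -0.049 -0.17 ] [-0.4 -0.9 10.4]
[-0.057  0.006 -0.148] [-0.1 -0.5 11.5]
```

Request:
{"op": "play_rows", "data": {"targets": [[[0, 0, 0, 2, 0, 0, 0.4], [0, 0, 0, 2, 0, 0, 0.4], [-0.0015, 0, 0, 0, 0, 0, 0.4], [-0.0015, 0, 0, 0, 0, 0, 0.4], [-0.0015, 0, 0, 0, 0, 0, 0.4], [0, 0, 0, 0, 0, 0, 0.4]]]}}

```text
time_s: 14.98
eef_pos: [0.4736, 0.1004, 0.1053]
eef_rot: [0.114, 1.57, -0.107]
contact_force: [0.6, -0.2, 6.2]
gripper_width: 0.0471
```

Request:
{"op": "play_rows", "data": {"targets": [[[-0.001, 0, 0, 0, 0, 0, 0.4], [0, 0, 0, 0, 0, 0, 0.4]]]}}

```text
time_s: 15.22
eef_pos: [0.4736, 0.1004, 0.1062]
eef_rot: [0.031, 1.57, -0.19]
contact_force: [0.9, -0.5, 5.3]
gripper_width: 0.0471
```

```bash
python3 - <<'E'
from h import *
plan([.473,.101,.1])
E
```

```text
t 15.22 pos [0.4736 0.1004 0.1062] toolx [ 0.001 -0.    -1.   ] jaw heading 77.3 q [-0.2   0.78 -0.14  1.95  0.25  0.43  0.83] F [ 0.92 -0.46  5.29] T [-0.012 -0.189 -0.011] w 0.0471
shift tool [ 0.0062  0.0004 -0.0007]
```

Still pushed up above the closed height, which suggests the cap is free. Continuing up in small steps while watching the force.

Request:
{"op": "play_rows", "data": {"targets": [[[-0.001, 0, 0, 0, 0, 0, 0.4], [0, 0, 0, 0, 0, 0, 0.4]]]}}

```text
time_s: 15.48
eef_pos: [0.4735, 0.1004, 0.1072]
eef_rot: [-0.073, 1.57, -0.295]
contact_force: [2.3, -1.4, 4.9]
gripper_width: 0.0468
```

Request:
{"op": "play_rows", "data": {"targets": [[[-0.001, 0, 0, 0, 0, 0, 0.4], [0, 0, 0, 0, 0, 0, 0.4]]]}}

```text
time_s: 15.72
eef_pos: [0.4735, 0.1005, 0.1082]
eef_rot: [-0.111, 1.57, -0.332]
contact_force: [1.8, -0.9, 4.0]
gripper_width: 0.0465
```

Request:
{"op": "play_rows", "data": {"targets": [[[-0.001, 0, 0, 0, 0, 0, 0.4], [0, 0, 0, 0, 0, 0, 0.4]]]}}

```text
time_s: 15.98
eef_pos: [0.4733, 0.1005, 0.1092]
eef_rot: [-1.387, 1.571, -1.608]
contact_force: [2.5, -1.1, 3.1]
gripper_width: 0.0472
```

Cap is free (upward push decays smoothly to 3 N, no pull resistance). Lifting straight off.

Request:
{"op": "play_rows", "data": {"targets": [[[-0.002, 0, 0, 0, 0, 0, 0.4], [-0.002, 0, 0, 0, 0, 0, 0.4], [-0.003, 0, 0, 0, 0, 0, 0.4], [-0.004, 0, 0, 0, 0, 0, 0.4], [-0.006, 0, 0, 0, 0, 0, 0.4], [-0.01, 0, 0, 0, 0, 0, 0.4], [-0.015, 0, 0, 0, 0, 0, 0.4], [-0.02, 0, 0, 0, 0, 0, 0.4], [-0.02, 0, 0, 0, 0, 0, 0.4], [-0.01, 0, 0, 0, 0, 0, 0.4], [0, 0, 0, 0, 0, 0, 0.4]]]}}

```text
time_s: 17.35
eef_pos: [0.4734, 0.1006, 0.2015]
eef_rot: [0.348, 1.57, 0.127]
contact_force: [-0.3, 0.5, -1.9]
gripper_width: 0.047
```

```bash
python3 - <<'E'
from h import *
plan([.5635,.350,.2])
p,d,c=grab('scene','s3'); 
cv2.imwrite('pics/s3c.png',cv2.resize(cv2.imread('pics/s3.png')[180:360,260:460],(800,600)[:2],interpolation=2))
grab('wrist','w3')
p,P,d=world('w3'); Q=P.reshape(-1,3); C=p.reshape(-1,3).astype(int)
s=monitor.state(); e=s['eef_pos']
m=(np.hypot(*(Q[:,:2]-e[:2]).T)<.022)&(C.min(1)>110)&(Q[:,2]>.15)
print('cap top',np.median(Q[m],0),m.sum())
E
```

```text
t 17.35 pos [0.4734 0.1006 0.2015] toolx [ 0.001  0.    -1.   ] jaw heading 77.3 q [-0.16  0.62 -0.21  1.85  0.19  0.69  0.88] F [-0.31  0.5  -1.92] T [ 0.033  0.06  -0.031] w 0.047
shift tool [0.0016 0.2631 0.0332] 
cap top [0.47214746 0.10086843 0.22455121] 7852
```

View pics/s3c.png

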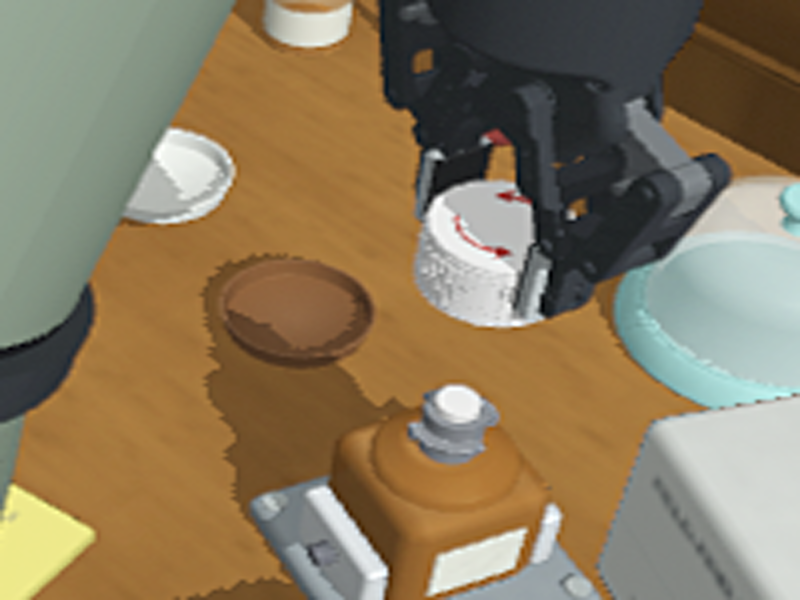

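The cap is off with the ring inside, and the neck with its white seal is intact below. One fingertip looks close to the cap's lower rim (530,318), so I'll measure fingertip height for rim clearance at the cup.

```bash
python3 - <<'E'
from h import *
p,P,d=world('s3'); e=np.array([.4734,.1006,.2015])
# crop -> full: u=260+x/4, v=180+y*0.3
u0,u1,v0,v1=360,412,235,280
Q=P[v0:v1,u0:u1].reshape(-1,3); C=p[v0:v1,u0:u1].reshape(-1,3).astype(int)
v=Q-e; t=np.radians(77.3); a=v[:,0]*np.cos(t)+v[:,1]*np.sin(t); b=v[:,0]*np.sin(t)-v[:,1]*np.cos(t)
near=(np.hypot(v[:,0],v[:,1])<.06)&(abs(v[:,2])<.05)
fin=near&(abs(a)>.0255)&(abs(b)<.016); cap=near&(C.min(1)>120)&(abs(a)<.022)
print('finger z lowest',np.sort(v[fin,2])[:12].round(4),fin.sum())
for z in np.arange(-.012,.03,.004):
    k=fin&(abs(v[:,2]-z)<.002)
    if k.any(): print(round(z,3),k.sum(),'a',a[k].min().round(4),a[k].max().round(4))
print('cap z',np.percentile(v[cap,2],[0,2,50,98]).round(4))
E
```

```text
finger z lowest [0.0025 0.0045 0.005  0.0055 0.0055 0.0064 0.0065 0.0069 0.0071 0.0074
 0.0074 0.0077] 338
0.004 5 a -0.0301 -0.0288
0.008 17 a -0.0302 0.0289
0.012 27 a -0.0355 0.0354
0.016 50 a -0.0374 0.0359
0.02 44 a -0.0371 0.035
0.024 44 a -0.0373 0.0295
0.028 33 a -0.0375 0.0277
cap z [-0.0072 -0.0047  0.0234  0.0258]
```

Fingertips end about 4 mm above the TCP (about 12 mm above the cap's rim) and are slim there, so they clear the cup's rim. Moving over the white cup.

Request:
{"op": "play_rows", "data": {"targets": [[[0, 0.0263, 0.0033, 0, 0, 0, 0.4], [0, 0.0263, 0.0033, 0, 0, 0, 0.4], [0, 0.0263, 0.0033, 0, 0, 0, 0.4], [0, 0.0263, 0.0033, 0, 0, 0, 0.4], [0, 0.0263, 0.0033, 0, 0, 0, 0.4], [0, 0.0263, 0.0033, 0, 0, 0, 0.4], [0, 0.0263, 0.0033, 0, 0, 0, 0.4], [0.01, 0.0263, 0.0033, 0, 0, 0, 0.4], [0.02, 0.0263, 0.0033, 0, 0, 0, 0.4], [0.02, 0.0263, 0.0033, 0, 0, 0, 0.4], [0.02, 0, 0, 0, 0, 0, 0.4], [0.02, 0, 0, 0, 0, 0, 0.4], [0, 0, 0, 0, 0, 0, 0.4], [0, 0, 0, 0, 0, 0, 0.4]]]}}

```text
time_s: 19.2
eef_pos: [0.5633, 0.35, 0.1115]
eef_rot: [0.592, 1.571, 0.371]
contact_force: [-0.6, 0.6, -0.4]
gripper_width: 0.0465
```

```bash
python3 - <<'E'
from h import *
plan([.5635,.350,.0125])
grab('wrist','w4'); grab('top','t4')
p,P,d=world('w4'); Q=P.reshape(-1,3); C=p.reshape(-1,3).astype(int); e=monitor.state()['eef_pos']
m=(np.hypot(*(Q[:,:2]-e[:2]).T)<.026)&(C.min(1)>110)&(Q[:,2]>.07)&(Q[:,2]<.15)
s=Q[m];print('cap top',np.median(s,0).round(4),'mid',((s.min(0)+s.max(0))/2).round(4))
m=(np.hypot(*(Q[:,:2]-[.5635,.35]).T)<.045)&(C.min(1)>110)&(Q[:,2]>.008)&(Q[:,2]<.02)
from scipy.optimize import least_squares
xy=Q[m][:,:2]; r=least_squares(lambda q:np.hypot(*(xy-q).T)-.033,[.5635,.35],loss='soft_l1',f_scale=.002); print('cup',m.sum(),r.x.round(4))
E
```

```text
t 19.2 pos [0.5633 0.35   0.1115] toolx [ 0.  0. -1.] jaw heading 77.3 q [-0.54  0.99 -0.16  1.25  0.17  0.92  0.62] F [-0.61  0.62 -0.44] T [ 0.037 -0.037 -0.057] w 0.0465
shift tool [0.099  0.     0.0002] 
cap top [0.5585 0.3502 0.1349] mid [0.5632 0.3491 0.1203]
cup 545 [0.563  0.3495]
```

View pics/w4.png

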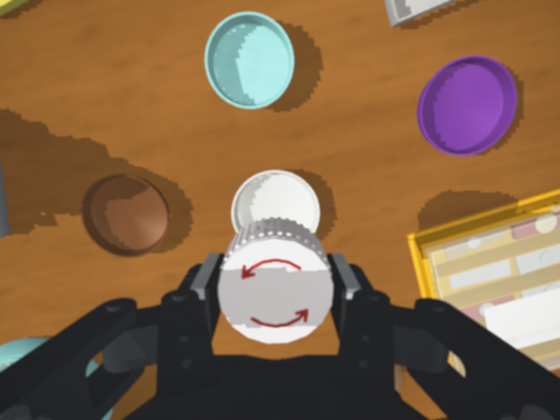

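Wrist view: cap centred above the white cup (275,210), teal cup well clear at (250,60). Lowering.

Request:
{"op": "play_rows", "data": {"targets": [[[0.015, 0, 0, 0, 0, 0, 0.4], [0.02, 0, 0, 0, 0, 0, 0.4], [0.02, 0, 0, 0, 0, 0, 0.4], [0.02, 0, 0, 0, 0, 0, 0.4], [0.01, 0, 0, 0, 0, 0, 0.4], [0.006, 0, 0, 0, 0, 0, 0.4], [0.004, 0, 0, 0, 0, 0, 0.4], [0.002, 0, 0, 0, 0, 0, 0.4], [0, 0, 0, 0, 0, 0, 0.4]]]}}

```text
time_s: 20.42
eef_pos: [0.5633, 0.35, 0.0143]
eef_rot: [0.656, 1.57, 0.435]
contact_force: [0.5, -0.5, -0.4]
gripper_width: 0.0469
```

Request:
{"op": "play_rows", "data": {"targets": [[[0.001, 0, 0, 0, 0, 0, 0.4], [0.001, 0, 0, 0, 0, 0, 0.4], [0, 0, 0, 0, 0, 0, 0.4]]]}}

```text
time_s: 20.8
eef_pos: [0.5631, 0.3499, 0.0121]
eef_rot: [-2.054, 1.571, -2.275]
contact_force: [-0.3, 0.0, -0.6]
gripper_width: 0.0469
```

Request:
{"op": "play_rows", "data": {"targets": [[[0.0007, 0, 0, 0, 0, 0, 0.4], [0.0005, 0, 0, 0, 0, 0, 0.4], [0, 0, 0, 0, 0, 0, 0.4]]]}}

```text
time_s: 21.18
eef_pos: [0.5631, 0.3499, 0.0108]
eef_rot: [-2.039, 1.571, -2.26]
contact_force: [-0.1, -0.3, 0.0]
gripper_width: 0.0467
```

Request:
{"op": "play_rows", "data": {"targets": [[[0.0005, 0, 0, 0, 0, 0, 0.4], [0, 0, 0, 0, 0, 0, 0.4]]]}}

```text
time_s: 21.42
eef_pos: [0.5632, 0.35, 0.0104]
eef_rot: [-1.792, 1.571, -2.013]
contact_force: [0.6, 0.3, 0.2]
gripper_width: 0.047
```

Request:
{"op": "play_rows", "data": {"targets": [[[0.0005, 0, 0, 0, 0, 0, 0.4], [0, 0, 0, 0, 0, 0, 0.4]]]}}

```text
time_s: 21.68
eef_pos: [0.5632, 0.3499, 0.0103]
eef_rot: [-0.246, 1.571, -0.467]
contact_force: [-2.5, -2.2, 7.7]
gripper_width: 0.0474
```

Request:
{"op": "play_rows", "data": {"targets": [[[0.0004, 0, 0, 0, 0, 0, 0.4], [0, 0, 0, 0, 0, 0, 0.4]]]}}

```text
time_s: 21.92
eef_pos: [0.5632, 0.35, 0.0103]
eef_rot: [0.131, 1.571, -0.09]
contact_force: [-4.3, -1.9, 13.6]
gripper_width: 0.0466
```

Cap is on the cup floor (7.7 → 13.6 N). I'll relieve the load, open partly and rise.

Request:
{"op": "play_rows", "data": {"targets": [[[-0.0007, 0, 0, 0, 0, 0, 0.4], [0, 0, 0, 0, 0, 0, 0.55], [0, 0, 0, 0, 0, 0, 0.62], [0, 0, 0, 0, 0, 0, 0.7], [0, 0, 0, 0, 0, 0, 0.7], [0, 0, 0, 0, 0, 0, 0.7], [-0.003, 0, 0, 0, 0, 0, 0.7], [-0.005, 0, 0, 0, 0, 0, 0.7], [-0.01, 0, 0, 0, 0, 0, 0.7], [-0.02, 0, 0, 0, 0, 0, 0.7], [-0.03, 0, 0, 0, 0, 0, 0.8], [-0.03, 0, 0, 0, 0, 0, 0.8], [-0.03, 0, 0, 0, 0, 0, 0.8], [-0.03, 0, 0, 0, 0, 0, 0.8], [0, 0, 0, 0, 0, 0, 0.8], [0, 0, 0, 0, 0, 0, 0.8]]]}}

```text
time_s: 23.92
eef_pos: [0.563, 0.3498, 0.1685]
eef_rot: [-1.03, 1.571, -1.251]
contact_force: [-0.1, 0.2, 0.9]
gripper_width: 0.0678
```

```bash
python3 - <<'E'
from h import *
plan([.5635,.350,.2])
grab('wrist','w5'); grab('scene','s5')
p,P,d=world('w5'); Q=P.reshape(-1,3); C=p.reshape(-1,3).astype(int)
m=(np.hypot(*(Q[:,:2]-[.563,.35]).T)<.05)&(C.min(1)>100)
t=m&(Q[:,2]>.026)&(Q[:,2]<.05); s=Q[t]; print('cap top mid',((s.min(0)+s.max(0))/2).round(4),np.median(s[:,2]).round(4))
A=np.c_[s[s[:,2]>.03][:,:2],np.ones((s[:,2]>.03).sum())]; c=np.linalg.lstsq(A,s[s[:,2]>.03][:,2],rcond=None)[0]; print('tilt deg',np.degrees(np.hypot(c[0],c[1])).round(2))
r=Q[m&(Q[:,2]>.008)&(Q[:,2]<.016)]; print('rim mid',((r.min(0)+r.max(0))/2).round(4))
m=(np.hypot(*(Q[:,:2]-[.4545,.3563]).T)<.045)&(Q[:,2]>.011)&(Q[:,2]<.022); r=Q[m]; print('teal mid',((r.min(0)+r.max(0))/2).round(4))
o=np.hstack([cv2.resize(cv2.imread('pics/w5.png'),(440,330)),cv2.resize(cv2.imread('pics/s5.png')[160:340,200:380],(330,330))]);cv2.imwrite('pics/c5.png',o)
E
```

```text
t 23.93 pos [0.563  0.3498 0.1685] toolx [ 0. -0. -1.] jaw heading 77.3 q [-0.54  0.92 -0.17  1.2   0.15  1.04  0.63] F [-0.15  0.25  0.9 ] T [-0.02  -0.072  0.016] w 0.0678
shift tool [-0.0315  0.0003  0.0004] 
cap top mid [0.5633 0.3494 0.0311] 0.0338
tilt deg 0.12
rim mid [0.5631 0.3495 0.0118]
teal mid [0.4537 0.3559 0.0149]
```

View pics/c5.png

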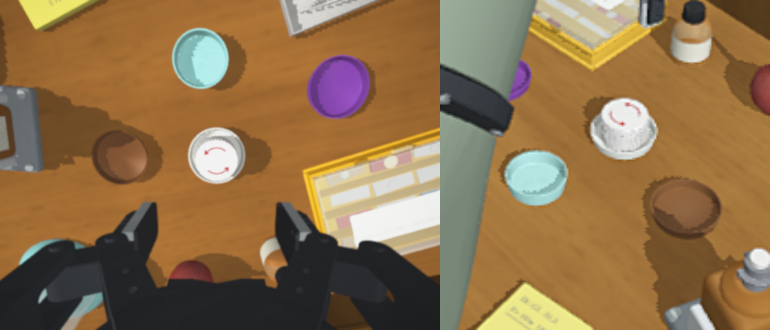

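Cap sits flat and centred in the white cup (wrist 217,155), arrows up; top at 33.8 mm (expected 33.5), tilt 0.1°. The teal cup has not moved and the gripper is clear.

```bash
python3 -c "
from h import *
job_done()"
```

```text
the job is handed in; nothing more can be done
```

The bottle is open and its cap sits top side up in the white parts cup. I handed the job in at about 24 s of the 72 s allowed.

**What I did:**
- I gripped the cap, pressed and turned it counter-clockwise. The teeth rode crest to crest for about 2.5 rad, more than the 0.7 rad the task predicts, before they dropped in.
- After 8° more turning, the torque rose and held steady. I took that for the stop, backed off, and the cap pushed up freely as I let it rise.
- I lifted it straight off and lowered it into the cup.

**Last checks:**
- **Cap:** its top is at 33.8 mm (33.5 mm expected), tilted 0.1°, and it is within 0.5 mm of the cup's centre.
- **Cups and bottle:** the teal cup is within 1 mm of its first measured place. The neck and its seal looked intact.
- **Robot:** the gripper was clear and touching nothing.

**Outside the advised limits:**
- **Press:** it reached about 21 N while the teeth were on the crests (11–16 N advised, about 26 N breaks the neck).
- **Torque:** readings at the stop were 0.17–0.25 N m, above the 0.15 N m advised.
- **Setting down:** the last small step pressed the cap onto the cup floor with about 14 N before I released it.

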